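Peel the top packing tray off the clinging stack and hold it out

TASK

Take just the top tray off the nested stack: the trays cling together at their corners, so pinch it by the rim at one corner and peel it, raising that corner a good two centimetres while the opposite corner stays down, and only then lift it clear, leaving the tray below, the rest of the stack and everything else on the bench where they are. Then hold the tray out over the middle of the grey packing mat, level and open side up, with its underside about 15 cm above the table, so that an ocarina can be laid in it. Finish still holding it there: do not put it down or let go.

Things in the scene. Friction and masses are not known exactly. Their poses are not given: they have to be found in the camera images.
- tray_top: top one of five alike rigid formed plastic trays, nested: 220 (x) x 160 (y) x 35 mm high, 0.1 kg, open at the top, origin at the centre of its underside, z up. Rim all round 12 mm wide with upright faces, 15 mm high (20 to 35 mm above the origin, its top 95 mm above the table); below it the 2 mm walls slope in to the floor. Each corner is clipped: a straight rim piece 32 to 42 mm long
- tray_second: the loose tray just below, same shape, 0.12 kg, origin at the centre of its underside, 45 mm above the table. The top tray sits 15 mm higher, rim on rim, so only the top 15 mm of the stack's outside is the top tray. Small springy beads snap the two together at the four corners; this tray lies loose in those below, with 2 mm of play: if the top one goes straight up, or a whole edge at once, this one may come along
- stack_rest: the three lowest trays, one loose piece of 0.36 kg on the table, 65 mm high, origin at the centre of the underside, x along the 220 mm side. A 50 N pinch across a corner of the top tray's rim, fingertips 12 mm below its top, carries that tray level
- mat: flat grey felt packing mat fixed on the table, 260 (x) by 180 (y) by 6 mm, origin at the centre of its underside
- top_corner0 (a point): upper outer edge of the top tray's corner at its +x, +y, mid of the clipped piece (95, 65, 35 mm from the tray's origin). Clipped at 45 degrees to x and y: the rim's middle lies 6 mm inwards. A corner snaps off the tray below when 3 to 8 mm up, at about 0.4 N: tilting the tray slowly by 7 degrees about the opposite corner frees the other three, lifting then frees that one
- top_corner1 (a point): upper outer edge of the top tray's corner at its +x, -y, mid of the clipped piece (95, -65, 35 mm from the tray's origin). Clipped at 45 degrees to x and y: the rim's middle lies 6 mm inwards
- top_corner2 (a point): upper outer edge of the top tray's corner at its -x, -y, mid of the clipped piece (-95, -65, 35 mm from the tray's origin). Clipped at 45 degrees to x and y: the rim's middle lies 6 mm inwards
- top_corner3 (a point): upper outer edge of the top tray's corner at its -x, +y, mid of the clipped piece (-95, 65, 35 mm from the tray's origin). Clipped at 45 degrees to x and y: the rim's middle lies 6 mm inwards
- ocarina_large: turned wooden ocarina, 200 mm long, 76 mm thick, lying between mat and stack, with a mouthpiece on its +y side; long axis x; a bystander, origin at the centre of its underside
- ocarina_small: smaller wooden ocarina, 140 mm long, 56 mm thick; long axis x; a bystander, origin at the centre of its underside
- sanding_block: wooden sanding block, 110 x 60 x 33 mm; a bystander, origin at the centre of its underside
- glue_bottle: slim white glue bottle, 38 mm across, 125 mm tall with its nozzle; a bystander, origin at the centre of its underside
- lacquer_tin: plain steel tin, 74 mm across, 100 mm tall; a bystander, origin at the centre of its underside
- brush: paint brush lying on the table, long axis x; a bystander, origin in its middle on the table
- sanding_board: flat plywood board with grey abrasive, 190 x 100 x 20 mm, lying; long axis x; a bystander, origin at the centre of its underside
Not all that is in view belongs to the job. What is shaped like the tray_top but turquoise is not meant.

How it is judged (in metres and radians):
On the way:
1. one corner of the top tray, held in the fingers, is up by more than 15 mm from its seat in the tray below while the opposite corner is still within 7 mm of its seat (((z of top_corner0 in the frame of tray_second above 0.065 m and z of top_corner2 in the frame of tray_second below 0.057 m and contact force between the fingers and tray_top above 0.5 N) or (z of top_corner1 in the frame of tray_second above 0.065 m and z of top_corner3 in the frame of tray_second below 0.057 m and contact force between the fingers and tray_top above 0.5 N) or (z of top_corner2 in the frame of tray_second above 0.065 m and z of top_corner0 in the frame of tray_second below 0.057 m and contact force between the fingers and tray_top above 0.5 N) or (z of top_corner3 in the frame of tray_second above 0.065 m and z of top_corner1 in the frame of tray_second below 0.057 m and contact force between the fingers and tray_top above 0.5 N))), for 0.1 s.
At the end, for the whole second after the job is handed in: Top tray held only by the fingers, still (under 50 mm/s), centre within 40 mm of the mat's seen from above, underside 100 to 250 mm above the table, level within 0.2 rad, open side up; second tray nested (within 4 mm) and level, it and the rest of the stack within 25 mm of their starts (height (world z) of tray_top between 0.1 and 0.25 m and horizontal distance between tray_top and mat below 0.04 m and angle between tray_top's own z axis and vertical below 0.2 rad and contact force between the fingers and tray_top above 1 N and linear speed of tray_top below 0.05 m/s and contact force between tray_top and tray_second below 0.1 N and contact force between tray_top and mat below 0.1 N and contact force between tray_top and ocarina_large below 0.1 N and contact force between tray_top and glue_bottle below 0.1 N and contact force between tray_top and lacquer_tin below 0.1 N and distance of each of tray_second, stack_rest from where it was at the start of the episode below 0.025 m and z of tray_second in the frame of stack_rest below 0.049 m and angle between tray_second's own z axis and vertical below 0.05 rad); the arm keeps its last pose, push and grip.
It fails at once if the second tray is lifted along: its middle rises more than 15 mm, or it or the rest of the stack is shifted by more than 40 mm (height (world z) of tray_second above 0.06 m or distance of any of tray_second, stack_rest from where it was at the start of the episode above 0.04 m).
It fails at once if a bystander is pushed more than 30 mm (distance of any of ocarina_large, ocarina_small, sanding_block, glue_bottle, lacquer_tin, brush, sanding_board from where it was at the start of the episode above 0.03 m).
It also fails if it takes over 38 s, if anything falls off the work surface, if the arm or the gripper's body presses on something with over 40 N, if the wrist force passes 120 N, or if a joint passes its speed limit or range.

ROBOT

A 6-joint arm with a two-finger parallel gripper is mounted at the origin on the work surface. World frame = base frame: x ahead of the robot, y to its left, z up, the work surface at z = 0. Lengths are in mm, angles in rad, forces in N, time in s.
With the tool pointing down it reaches from about 400 to 925 mm from the base axis. Payload 12.5 kg.
Tool frame: the origin (TCP) lies midway between the tips of the shut fingers; the grasp point (between the pads) lies 19 mm behind it; z points along the fingers, y is the line along which they close (so a half turn about z gives the same grasp; the last joint's range is limited). The gripper opens to 95 mm and grips with 3 to 60 N. Pads are 20 mm wide; open, the fingers measure 119 mm over their backs; the gripper's body (75 mm by 180 mm) begins 59 mm behind the grasp point.
Start: joints at [1.179, 0.491, 1.559, -0, 1.092, -0.106], TCP at [176.186, 599.671, 214.661] pointing down, gripper open.
Joint ranges: [-3.1, 3.1], [-0.84, 2.19], [0.05, 2.79], [-1.13, 4.28], [0.06, 2.93], [-2.69, 2.69]. Speed limits (rad/s): [2.22, 2.22, 2.79, 3.14, 3.14, 3.14].

INTERFACE

Orientations are given as [roll, pitch, yaw] about the fixed x, y, z axes, in that order (R = Rz(yaw) Ry(pitch) Rx(roll)).
In Python, from cell import readout, eyes, env gives the robot as it stands.
- The arm moves only by the tool move_arm, never from a script. Its argument "plan" is a list of rows, each a list of 3 entries, a list of its own where there are three numbers: the turn, a rotation vector about the tool's x, y, z in degrees, then the shift along the tool's x, y, z in m, then the gripper command: -1 is shut, 1 is fully open, values between are in proportion. In form: [[[ax, ay, az], [x, y, z], jaw], ...]. A call has 1 to 5 rows; each row is the pose to reach, as a shift and turn from the pose commanded when the call began, along the tool's axes at that moment; what a row does not reach only later rows make up. A row lasts 1/8 s, in which the tool goes at most 62.5 mm and 10.7 degrees, less where a joint would pass 70% of its speed; a pose out of reach is approached as far as the arm can. A call with a gripper value outside its range is refused whole. The fingers move at their own pace and stop on an object; the grip force is fixed at half the most. Time passes only in rows, so rows that repeat a pose let the fingers close. It gives the time, the measured TCP pose, the force, the opening and the grip force at its end, in the units of the state.
- readout.state(): the state, without advancing time (a new reading comes with each control period).
- eyes.read_camera(name): name is "side" or "top" or "wrist"; returns a dict with "img" (400x640x3 uint8, red, green, blue), "K" (3x3 intrinsics, pixels), "extrinsics" (4x4, takes a point from camera to world coordinates). Camera axes: x right, y up, looking along -z (the intrinsics and any distortion apply to the point x, -y, -z); pixel columns grow to the right and rows downward; lengths in mm; the calibration is good to about 2 mm. A picture is of the moment at which its call begins. There is no depth.
- env.job_done(): hands the job in; it is judged then, once.
Trained networks look in a picture, given as the dict that the camera call returned (one of the last four; its "shot" number tells which), for a name from the list of things; names that differ only in an ending like _2 or _b are one class to them, and where a whole thing is asked for, a point or a joint stands for the part that bears it (a point fixed in the world has none). Each returns a list of dicts, best first, with "score" (0 to 1); they miss things now and then, are a little off and sometimes report something else, mostly with a low value. They report only what shows in the picture. A call takes as long as a camera call. They do not tell look-alikes from the thing itself.
- eyes.cut_out(picture, name): "mask" (400x640 bool, what is visible of it) and "uv" ([column, row] in pixels, amid what is visible of it).
The state is a dict: "t": time; "joints": joint angles; "qvel": joint speeds; "tau": joint torques, N m; "eef_pos": TCP position; "tcp_rot": TCP orientation; "ft_force": force on the tool from outside, world axes, zero at the start; "moment": the same for the moment, N m; "opening": opening from 0.0 (shut) to 1.0 (fully open); "grip_force": force on a finger pad.
Only numpy, scipy, OpenCV 4.12 (cv2) and the standard library are available. Lean on these libraries where they do the work, as an engineer would, in place of code of your own. Each camera call takes 0.05 s, during which the arm holds its last target. There are 200 camera calls.

## Working session

There is one attempt and no reset: what is moved stays moved. The work goes in short steps, Python scripts to look and compute and a tool call to move; the robot and the scene stay as the last step left them, time stands still between calls to the robot, and variables do not carry over. Pictures are saved under pics/ and viewed, at most 10 in all, crops included, and the job is handed in when it is done.

Besides the shell and the picture viewer there is one more tool, called in YAML: its name, and indented under it one key for each argument. move_arm: Moves the arm, as the interface text tells. Its arguments: {"type":"object","properties":{"plan":{"type":"array","items":{"type":"array"}}},"required":["plan"]}

```bash
mkdir -p pics; ls; cat > h.py <<'E'
import numpy as np,cv2
from cell import readout,eyes,env
def ray(c,uv):
    K=np.array(c["K"]);E=np.array(c["extrinsics"])
    d=np.linalg.inv(K)@[uv[0],uv[1],1]; d=np.array([d[0],-d[1],-d[2]])
    return E[:3,3],E[:3,:3]@d
def onz(c,uv,z):
    o,d=ray(c,uv); return o+d*(z-o[2])/d[2]
def proj(c,P):
    K=np.array(c["K"]);E=np.array(c["extrinsics"])
    p=(np.linalg.inv(E)@np.append(P,1))[:3]; q=K@[p[0],-p[1],-p[2]]; return q[:2]/q[2]
def save(c,n): cv2.imwrite("pics/"+n,cv2.cvtColor(c["img"],cv2.COLOR_RGB2BGR))
E
python3 - <<'E'
from h import *
np.set_printoptions(precision=1,suppress=True)
s=readout.state();print({k:np.round(v,3) for k,v in s.items()})
ims=[]
for n in("top","side"):
    c=eyes.read_camera(n);save(c,n+"0.png");ims.append(c["img"]);print(n,c["extrinsics"],{k:c[k] for k in c if k not in("img","extrinsics")})
    for o,z in(("tray_top",95),("top_corner0",95),("top_corner1",95),("top_corner2",95),("top_corner3",95),("mat",6),("ocarina_large",38),("glue_bottle",60),("lacquer_tin",100),("ocarina_small",28),("sanding_block",33),("sanding_board",20),("brush",5)):
        for d in eyes.cut_out(c,o)[:2]:
            ys,xs=np.where(d["mask"]);print(n,o,round(d["score"],2),np.round(d["uv"]),[xs.min(),xs.max(),ys.min(),ys.max()] if len(xs) else 0,onz(c,d["uv"],z))
E
```

```text
pics
{'t': np.float64(0.0), 'joints': array([ 1.2,  0.5,  1.6, -0. ,  1.1, -0.1]), 'qvel': array([-0., -0., -0.,  0.,  0., -0.]), 'tau': array([ -0. , -61.3, -25.8,   0.1,   0. ,  -0. ]), 'eef_pos': array([176.1, 599.4, 214. ]), 'tcp_rot': array([-3.1, -0. ,  2.9]), 'ft_force': array([-0.3,  0.2,  0.2]), 'moment': array([ 0.1, -0. ,  0. ]), 'grip_force': np.float64(0.0), 'opening': np.float64(0.999)}
top [[  -0.     1.    -0.2  302.4]
 [  -1.    -0.     0.     5.9]
 [   0.     0.2    1.  1453.5]
 [   0.     0.     0.     1. ]] {'K': array([[415.8,   0. , 324.3],
       [  0. , 415.8, 196.7],
       [  0. ,   0. ,   1. ]]), 'shot': 1}
top tray_top 0.91 [401. 193.] [np.int64(371), np.int64(427), np.int64(158), np.int64(227)] [ 532.2 -262.6   95. ]
top tray_top 0.79 [414. 284.] [np.int64(390), np.int64(440), np.int64(248), np.int64(315)] [ 237.4 -294.3   95. ]
top top_corner0 0.95 [399. 193.] [np.int64(372), np.int64(426), np.int64(158), np.int64(226)] [ 532.9 -253.3   95. ]
top top_corner0 0.83 [414. 283.] [np.int64(389), np.int64(441), np.int64(247), np.int64(316)] [ 240.8 -291.9   95
[... 3944 characters left out ...]
]
side ocarina_small 0.71 [371. 258.] [np.int64(326), np.int64(418), np.int64(220), np.int64(290)] [ 554.1 -223.3   28. ]
side ocarina_small 0.59 [383. 175.] [np.int64(362), np.int64(399), np.int64(165), np.int64(186)] [770.9  63.8  28. ]
side sanding_block 0.65 [396. 199.] [np.int64(382), np.int64(415), np.int64(184), np.int64(215)] [738.1 -59.5  33. ]
side sanding_board 0.96 [432. 356.] [np.int64(386), np.int64(481), np.int64(320), np.int64(396)] [ 535.8 -512.1   20. ]
side sanding_board 0.5 [254. 139.] [np.int64(224), np.int64(275), np.int64(131), np.int64(147)] [460.2 467.   20. ]
side brush 0.84 [255. 139.] [np.int64(224), np.int64(275), np.int64(131), np.int64(147)] [468.  488.3   5. ]
```

```bash
sleep 1; ls pics
```

```text
side0.png
top0.png
```

```bash
python3 - <<'E'
import cv2
a=cv2.imread("pics/top0.png")[110:330,150:460];cv2.imwrite("pics/topc.png",cv2.resize(a,None,fx=2.5,fy=2.5,interpolation=2))
a=cv2.imread("pics/top0.png")[150:240,360:460];cv2.imwrite("pics/topt.png",cv2.resize(a,None,fx=6,fy=6,interpolation=2))
a=cv2.imread("pics/side0.png")[110:400,200:500];cv2.imwrite("pics/sidec.png",cv2.resize(a,None,fx=2,fy=2,interpolation=2))
E
```

```text
(no output)
```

View pics/topc.png

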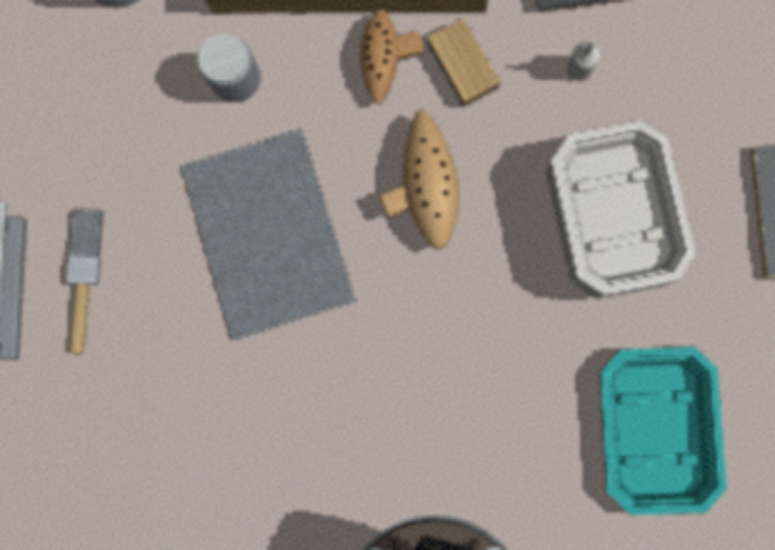

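View pics/topt.png

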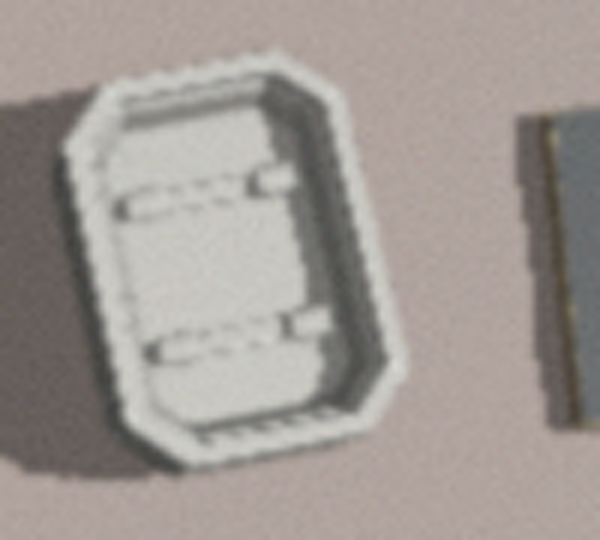

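View pics/sidec.png

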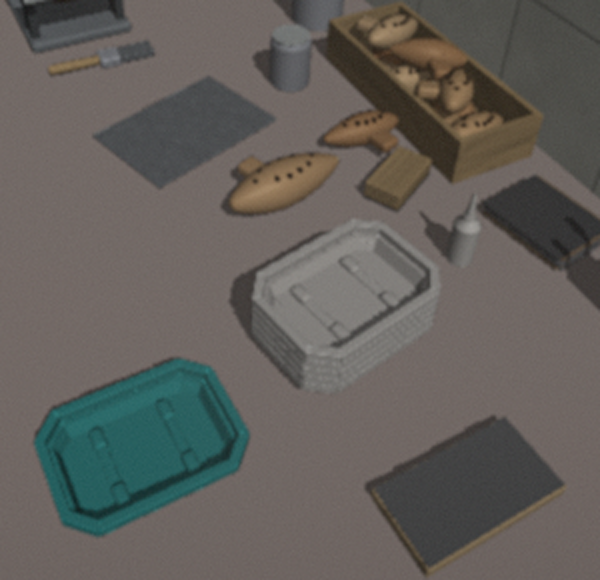

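The white stack at top (401,193) / side (375,255) and the turquoise tray at top (414,284) / side (272,334) both match the tray's shape. The white one is a tall nested stack and the task rules out turquoise, so the white one is meant, and the enlarged crops confirm it. The glue bottle stands at top (384,134) and the large ocarina at (321,183), between the stack and the mat at (258,205). Next I'll fit the poses.

```bash
cat >> h.py <<'E'
from scipy.optimize import minimize
def oct_(lx,ly,c,z0,z1):
    a,b=lx/2,ly/2
    p=[(a,b-c),(a-c,b),(-a+c,b),(-a,b-c),(-a,-b+c),(-a+c,-b),(a-c,-b),(a,-b+c)]
    return np.array([(x,y,z) for z in(z0,z1) for x,y in p])
def hull(c,M,q):
    x,y,t=q;R=np.array([[np.cos(t),-np.sin(t)],[np.sin(t),np.cos(t)]])
    P=M.copy();P[:,:2]=M[:,:2]@R.T+[x,y]
    return cv2.convexHull(np.array([proj(c,p) for p in P],np.float32))[:,0]
def fit(cs,ms,M,q0):
    def f(q):
        s=0
        for c,m in zip(cs,ms):
            im=np.zeros((1600,2560),np.uint8);h=hull(c,M,q)
            cv2.fillConvexPoly(im,np.round((h+.5)*4*16-8).astype(np.int32),1,shift=4)
            im=cv2.resize(im.astype(np.float32),(640,400),interpolation=cv2.INTER_AREA)
            s+=np.abs(im-m).sum()/m.sum()
        return s
    q0=np.array(q0,float)
    r=minimize(f,q0,method="Nelder-Mead",options=dict(initial_simplex=[q0,q0+[8,0,0],q0+[0,8,0],q0+[0,0,.08]],maxiter=120))
    return r.x,r.fun
E
python3 - <<'E'
from h import *
np.set_printoptions(precision=3,suppress=True)
cs=[eyes.read_camera(n) for n in("top","side")]
def best(c,o): return eyes.cut_out(c,o)[0]["mask"].astype(np.float32)
T=[best(c,"tray_top") for c in cs];Mm=[best(c,"mat") for c in cs]
for k in([0],[1],[0,1]):
    print("tray",k,*fit([cs[i] for i in k],[T[i] for i in k],oct_(220,160,30,20,95),[532,-262,.2]))
    print("mat",k,*fit([cs[i] for i in k],[Mm[i] for i in k],oct_(260,180,.1,0,6),[505,230,.29]))
s=readout.state();print(s["eef_pos"],s["tcp_rot"])
# hand-read vertices
t=cs[0]
for p in[(86,113),(309,81),(386,397),(157,442)]: print(onz(t,(360+p[0]/6-.5,150+p[1]/6-.5),95))
w=eyes.read_camera("wrist");print(w["extrinsics"],w["K"])
E
```

```text
tray [0] [1595.361  648.53     0.903] 1.0
mat [0] [517.551 229.686   0.304] 0.03562941402196884
tray [1] [ 558.93  -219.887    0.164] 0.24691754579544067
mat [1] [515.087 231.44    0.304] 0.030888589099049568
tray [0, 1] [ 556.032 -221.67     0.138] 2.2517027854919434
mat [0, 1] [515.895 231.137   0.303] 0.07337194681167603
[176.194 599.677 214.667] [3.141 0.    2.856]
[ 617.417 -173.069   95.   ]
[ 635.32  -298.525   95.   ]
[ 457.221 -333.938   95.   ]
[ 433.061 -207.402   95.   ]
[[  0.282  -0.917  -0.281  96.269]
 [  0.959   0.27    0.083 622.445]
 [  0.     -0.293   0.956 385.58 ]
 [  0.      0.      0.      1.   ]] [[304.098   0.    319.656]
 [  0.    304.098 193.839]
 [  0.      0.      1.   ]]
```

move_arm:
  plan:
    - [[0, 0, 0], [-0.042, -0.041, 0], 0.4]
    - [[0, 0, 0], [-0.085, -0.083, 0], 0.4]
    - [[0, 0, 0], [-0.127, -0.124, 0], 0.4]
    - [[0, 0, 0], [-0.17, -0.166, 0], 0.4]
    - [[0, 0, 0], [-0.213, -0.207, 0], 0.4]

```text
t: 2.38
eef_pos: [322.9, 339.4, 214.9]
tcp_rot: [3.141, 0.0, 2.856]
ft_force: [0.4, 0.2, 0.6]
opening: 0.703
grip_force: 0.0
```

move_arm:
  plan:
    - [[0, 0, 0], [-0.042, -0.041, 0], 0.4]
    - [[0, 0, 0], [-0.085, -0.083, 0], 0.4]
    - [[0, 0, 0], [-0.127, -0.124, 0], 0.4]
    - [[0, 0, 0], [-0.17, -0.166, 0], 0.4]
    - [[0, 0, 0], [-0.213, -0.207, 0], 0.4]

```text
t: 3.0
eef_pos: [469.0, 80.5, 214.9]
tcp_rot: [3.141, 0.001, 2.856]
ft_force: [0.7, 0.7, -0.7]
opening: 0.701
grip_force: 0.0
```

move_arm:
  plan:
    - [[0, 0, 3.6], [-0.042, -0.041, 0], 0.4]
    - [[0, 0, 7.2], [-0.085, -0.083, 0], 0.4]
    - [[0, 0, 10.8], [-0.127, -0.124, 0], 0.4]
    - [[0, 0, 14.4], [-0.17, -0.166, 0], 0.4]
    - [[0, 0, 17.7], [-0.213, -0.207, 0], 0.4]

```text
t: 3.62
eef_pos: [615.0, -178.2, 214.7]
tcp_rot: [3.141, 0.0, 2.545]
ft_force: [0.5, 0.6, 0.1]
opening: 0.7
grip_force: 0.0
```

```bash
python3 - <<'E'
from h import *
np.set_printoptions(precision=3,suppress=True)
cs=[eyes.read_camera(n) for n in("top","side")]
pt=[(401,193),(375,255)]
T=[]
for c,p in zip(cs,pt):
    d=min(eyes.cut_out(c,"tray_top"),key=lambda d:np.hypot(*(np.array(d["uv"])-p)));m=d["mask"]
    ys,xs=np.where(m);print(d["score"],xs.min(),xs.max(),ys.min(),ys.max(),m.sum());T.append(m.astype(np.float32))
for z0 in(20,80):
  for k in([0],[1]):
    print("tray",z0,k,*fit([cs[i] for i in k],[T[i] for i in k],oct_(220,160,30,z0,95),[536,-253,.19]))
w=eyes.read_camera("wrist");save(w,"w1.png")
im=cv2.imread("pics/w1.png")
for q in([536,-253,.19],):
    M=oct_(220,160,30,95,95)[:8];h=[];t=q[2];R=np.array([[np.cos(t),-np.sin(t)],[np.sin(t),np.cos(t)]])
    for p in M: h.append(proj(w,np.append(R@p[:2]+q[:2],95)))
    print(np.array(h))
    cv2.polylines(im,[np.round(h).astype(np.int32)],True,(0,0,255),1)
cv2.imwrite("pics/w1o.png",im)
E
```

```text
0.58 404 427 169 224 808
0.96 326 419 220 291 4462
tray 20 [0] [ 537.853 -256.932    0.202] 3.015470266342163
tray 20 [1] [ 558.906 -218.733    0.165] 0.2508124113082886
tray 80 [0] [ 534.142 -264.423    0.284] 2.78279709815979
tray 80 [1] [ 535.92  -253.027    0.188] 0.0240643210709095
[[326.613 207.725]
 [326.87  166.488]
 [196.375  37.565]
 [147.147  37.609]
 [ 83.773 121.83 ]
 [ 93.714 166.663]
 [221.377 269.597]
 [260.693 269.572]]
```

View pics/w1o.png

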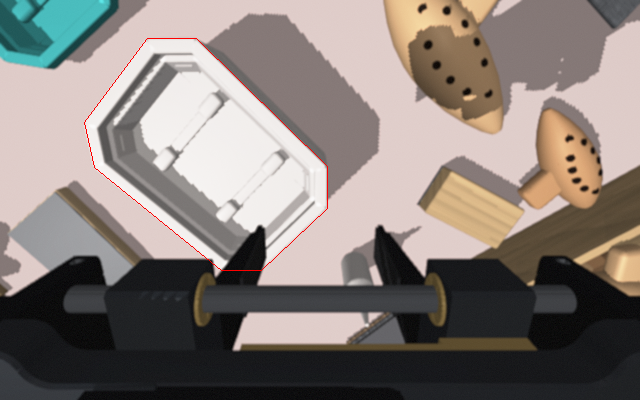

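The wrist picture shows the white stack, with the projected rim outline lying on its rim. Corner 0, at about (327,187), agrees with the side fit (536, -253, 0.188 rad).

move_arm:
  plan:
    - [[0, 0, 0], [0.002, 0.001, 0.04], 0.4]
    - [[0, 0, 0], [0.002, 0.001, 0.08], 0.4]
    - [[0, 0, 0], [0.002, 0.001, 0.1], 0.4]
    - [[0, 0, 0], [0.002, 0.001, 0.1], 0.4]

```text
t: 4.38
eef_pos: [612.3, -172.8, 113.8]
tcp_rot: [-3.141, -0.002, 2.549]
ft_force: [0.2, 0.7, 0.9]
opening: 0.694
grip_force: 0.0
```

```bash
python3 - <<'E'
from h import *
c=eyes.read_camera("side");save(c,"s2.png")
s=readout.state();print(s["eef_pos"],s["tcp_rot"],s["ft_force"])
E
```

```text
[ 612.96612444 -173.21876619  115.08995484] [ 3.14150085e+00 -3.24946318e-04  2.54829738e+00] [ 0.07997402 -0.71031331  0.16250415]
```

move_arm:
  plan:
    - [[0, 0, 0], [-0.002, -0.002, 0.016], 0.4]
    - [[0, 0, 0], [-0.002, -0.002, 0.031], 0.4]
    - [[0, 0, 0], [-0.002, -0.002, 0.031], 0.0]
    - [[0, 0, 0], [-0.002, -0.002, 0.031], -0.4]
    - [[0, 0, 0], [-0.002, -0.002, 0.031], -0.55]

```text
t: 5.05
eef_pos: [613.9, -177.2, 84.1]
tcp_rot: [3.141, 0.001, 2.547]
ft_force: [0.1, 0.2, -0.2]
opening: 0.442
grip_force: 0.0
```

move_arm:
  plan:
    - [[0, 0, 0], [0, 0, 0], -0.55]
    - [[0, 0, 0], [0, 0, 0], -0.6]
    - [[0, 0, 0], [0, 0, 0], -0.65]
    - [[0, 0, 0], [0, 0, 0], -0.7]
    - [[0, 0, 0], [0, 0, 0], -0.75]

```text
t: 5.68
eef_pos: [613.7, -177.1, 83.6]
tcp_rot: [3.141, 0.0, 2.547]
ft_force: [0.1, 0.4, 0.4]
opening: 0.136
grip_force: 0.3
```

move_arm:
  plan:
    - [[0, 0, 0], [0, 0, 0], -0.8]
    - [[0, 0, 0], [0, 0, 0], -0.9]
    - [[0, 0, 0], [0, 0, 0], -1]
    - [[0, 0, 0], [0, 0, 0], -1]

```text
t: 6.18
eef_pos: [613.7, -177.1, 83.6]
tcp_rot: [3.141, 0.0, 2.547]
ft_force: [0.9, -0.1, -0.3]
opening: 0.124
grip_force: 30.0
```

```bash
python3 - <<'E'
from h import *
c=eyes.read_camera("side");save(c,"s3.png")
cv2.imwrite("pics/s3c.png",cv2.resize(cv2.imread("pics/s3.png")[190:310,310:460],None,fx=4,fy=4,interpolation=2))
s=readout.state();print({k:np.round(s[k],3).tolist() for k in("t","eef_pos","tcp_rot","ft_force","moment","opening","grip_force")})
E
```

```text
{'t': 6.225, 'eef_pos': [613.657, -177.072, 83.58], 'tcp_rot': [3.141, -0.0, 2.547], 'ft_force': [1.597, 0.457, 0.304], 'moment': [0.069, -0.137, 0.051], 'opening': 0.123, 'grip_force': 29.999}
```

View pics/s3c.png

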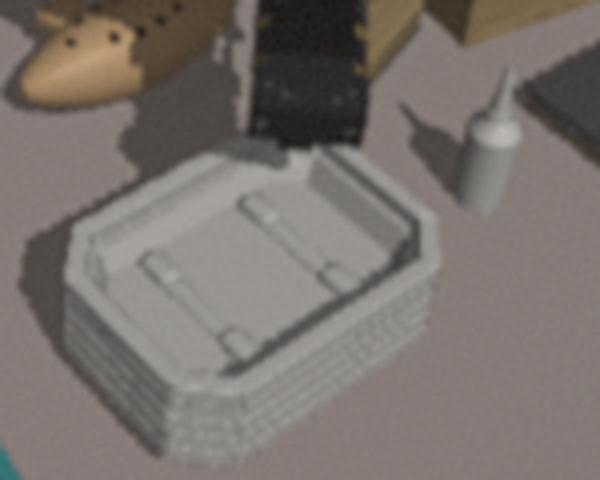

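The pads pinch corner 0 of the top tray's rim: opening 11.7 mm on a 12 mm rim, at 30 N. Next I peel about the opposite corner.

move_arm:
  plan:
    - [[-0.8, 0, 0], [0, -0.0001, -0.0031], -1]
    - [[-1.6, 0, 0], [0, -0.0002, -0.0063], -1]
    - [[-2.4, 0, 0], [0, -0.0004, -0.0094], -1]
    - [[-3.2, 0, 0], [0, -0.0006, -0.0125], -1]
    - [[-4, 0, 0], [0, -0.0008, -0.0156], -1]

```text
t: 6.85
eef_pos: [613.1, -177.9, 99.5]
tcp_rot: [3.071, 0.0, 2.547]
ft_force: [0.5, 0.2, -0.0]
opening: 0.124
grip_force: 30.0
```

move_arm:
  plan:
    - [[-0.8, 0, 0], [0, -0.0001, -0.0031], -1]
    - [[-1.6, 0, 0], [0, -0.0002, -0.0063], -1]
    - [[-2.4, 0, 0], [0, -0.0004, -0.0094], -1]
    - [[-3.2, 0, 0], [0, -0.0006, -0.0125], -1]
    - [[-4, 0, 0], [0, -0.0008, -0.0156], -1]

```text
t: 7.48
eef_pos: [612.1, -179.3, 114.9]
tcp_rot: [3.001, -0.0, 2.547]
ft_force: [-0.4, 0.6, -0.6]
opening: 0.124
grip_force: 30.0
```

```bash
python3 - <<'E'
from h import *
c=eyes.read_camera("side");save(c,"s4.png")
cv2.imwrite("pics/s4c.png",cv2.resize(cv2.imread("pics/s4.png")[190:310,310:460],None,fx=4,fy=4,interpolation=2))
s=readout.state();print({k:np.round(s[k],3).tolist() for k in("t","eef_pos","tcp_rot","ft_force","moment","opening","grip_force")})
E
```

```text
{'t': 7.525, 'eef_pos': [612.12, -179.574, 115.241], 'tcp_rot': [3.0, 0.0, 2.547], 'ft_force': [0.004, -0.878, -1.093], 'moment': [-0.126, -0.072, -0.06], 'opening': 0.124, 'grip_force': 30.007}
```

View pics/s4c.png

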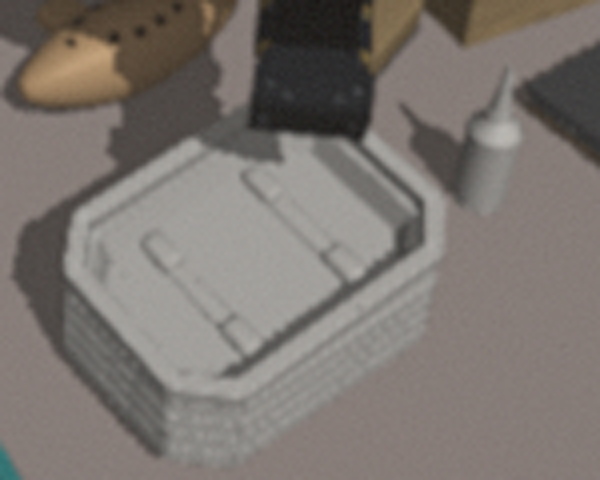

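Corner 0 is about 31 mm up, the opposite corner is still seated, and the second tray and stack look undisturbed. Now I lift straight up, slowly at first.

move_arm:
  plan:
    - [[0, 0, 0], [0, 0.0006, -0.004], -1]
    - [[0, 0, 0], [0, 0.0011, -0.008], -1]
    - [[0, 0, 0], [0, 0.0017, -0.012], -1]
    - [[0, 0, 0], [0, 0.0025, -0.018], -1]
    - [[0, 0, 0], [0, 0.0035, -0.025], -1]

```text
t: 8.15
eef_pos: [612.1, -179.3, 140.4]
tcp_rot: [3.002, -0.0, 2.547]
ft_force: [0.0, 0.3, -0.7]
opening: 0.122
grip_force: 30.0
```

move_arm:
  plan:
    - [[0, 0, 0], [0, 0.0014, -0.01], -1]
    - [[0, 0, 0], [0, 0.003, -0.022], -1]
    - [[0, 0, 0], [0, 0.005, -0.036], -1]
    - [[0, 0, 0], [0, 0.007, -0.05], -1]
    - [[0, 0, 0], [0, 0.0085, -0.06], -1]

```text
t: 8.78
eef_pos: [612.3, -179.3, 201.8]
tcp_rot: [3.002, 0.001, 2.547]
ft_force: [-0.1, -0.5, -1.4]
opening: 0.125
grip_force: 30.0
```

```bash
python3 - <<'E'
from h import *
c=eyes.read_camera("side");save(c,"s5.png")
cv2.imwrite("pics/s5c.png",cv2.resize(cv2.imread("pics/s5.png")[150:310,290:480],None,fx=3.5,fy=3.5,interpolation=2))
s=readout.state();print({k:np.round(s[k],3).tolist() for k in("t","eef_pos","tcp_rot","joints","ft_force","opening","grip_force")})
E
```

```text
{'t': 8.825, 'eef_pos': [612.64, -179.5, 202.873], 'tcp_rot': [3.002, 0.002, 2.547], 'joints': [-0.448, 0.508, 1.57, 0.16, 1.046, -1.503], 'ft_force': [0.579, 0.442, -0.665], 'opening': 0.126, 'grip_force': 30.01}
```

View pics/s5c.png

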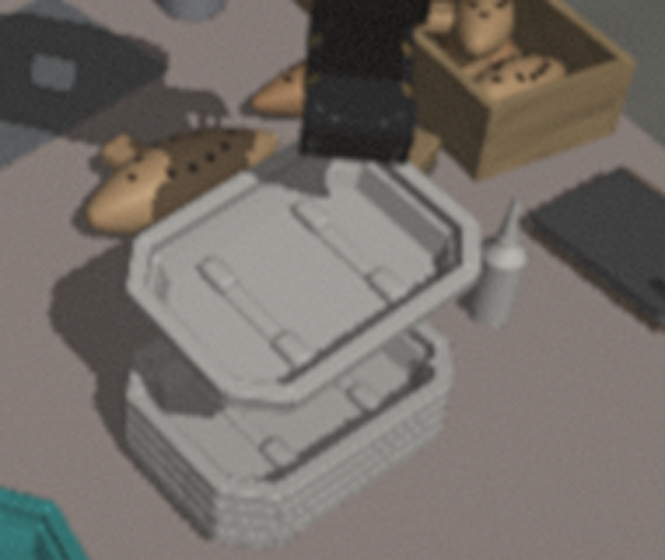

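Only the top tray came off and it is clear. The tray below still sits in the stack. Now I level the tray and carry it to the mat.

move_arm:
  plan:
    - [[2, 0, 0], [0, 0, 0], -1]
    - [[4, 0, 0], [0, 0, 0], -1]
    - [[6, 0, 0], [0, 0, 0], -1]
    - [[8, 0, 0], [0, 0, 0], -1]

```text
t: 9.32
eef_pos: [612.1, -179.3, 200.4]
tcp_rot: [-3.14, -0.0, 2.547]
ft_force: [-0.4, -0.6, -1.1]
opening: 0.121
grip_force: 30.0
```

move_arm:
  plan:
    - [[0, 0, 0], [0.007, 0.009, 0], -1]
    - [[0, 0, 0], [0.021, 0.028, 0], -1]
    - [[0, 0, 0], [0.04, 0.055, 0], -1]
    - [[0, 0, 0], [0.062, 0.085, 0], -1]
    - [[0, 0, 0], [0.084, 0.115, 0], -1]

```text
t: 9.95
eef_pos: [606.4, -34.6, 200.7]
tcp_rot: [3.141, -0.0, 2.547]
ft_force: [0.1, -0.0, -0.6]
opening: 0.124
grip_force: 30.0
```

move_arm:
  plan:
    - [[0, 0, 0], [0.022, 0.03, 0], -1]
    - [[0, 0, 0], [0.044, 0.06, 0], -1]
    - [[0, 0, 0], [0.066, 0.09, 0], -1]
    - [[0, 0, 0], [0.088, 0.12, 0], -1]
    - [[0, 0, 0], [0.11, 0.15, 0], -1]

```text
t: 10.58
eef_pos: [599.0, 151.3, 200.7]
tcp_rot: [3.141, -0.0, 2.547]
ft_force: [0.0, -1.3, -0.7]
opening: 0.124
grip_force: 30.0
```

move_arm:
  plan:
    - [[0, 0, 0], [0.022, 0.03, 0.005], -1]
    - [[0, 0, 0], [0.044, 0.06, 0.012], -1]
    - [[0, 0, 0], [0.066, 0.09, 0.018], -1]
    - [[0, 0, 0], [0.084, 0.114, 0.023], -1]
    - [[0, 0, 0], [0.094, 0.128, 0.026], -1]

```text
t: 11.2
eef_pos: [592.6, 309.8, 174.4]
tcp_rot: [3.141, -0.001, 2.548]
ft_force: [-0.4, 0.1, -0.6]
opening: 0.123
grip_force: 30.0
```

```bash
python3 - <<'E'
from h import *
np.set_printoptions(precision=3,suppress=True)
c=eyes.read_camera("side");save(c,"s6.png");d=eyes.read_camera("top");save(d,"t6.png")
s=readout.state();print({k:np.round(s[k],3).tolist() for k in("t","eef_pos","tcp_rot","ft_force","opening","grip_force")})
yaw=s["tcp_rot"][2]-np.pi/2-np.pi/4;R=np.array([[np.cos(yaw),-np.sin(yaw)],[np.sin(yaw),np.cos(yaw)]])
ctr=np.array(s["eef_pos"][:2])-R@[90.8,60.8];print("tray",ctr,yaw)
ims=[]
for n,cc in(("s6",c),("t6",d)):
    im=cv2.imread(f"pics/{n}.png")
    for q,M in(([*ctr,yaw],oct_(220,160,30,s["eef_pos"][2]+11.5,0)[:8]),([535.9,-253,.188],oct_(220,160,30,80,0)[:8])):
        R=np.array([[np.cos(q[2]),-np.sin(q[2])],[np.sin(q[2]),np.cos(q[2])]])
        cv2.polylines(im,[np.round([proj(cc,np.append(R@p[:2]+q[:2],p[2])) for p in M]).astype(np.int32)],True,(0,0,255),1)
    ims.append(im[100:320,200:460])
cv2.imwrite("pics/f6.png",cv2.resize(np.hstack(ims),None,fx=1.5,fy=1.5,interpolation=2))
E
```

```text
{'t': 11.3, 'eef_pos': [592.921, 309.256, 174.248], 'tcp_rot': [-3.142, -0.001, 2.549], 'ft_force': [0.065, -1.608, -1.218], 'opening': 0.122, 'grip_force': 30.008}
tray [515.437 232.2  ] 0.19259427686677855
```

View pics/f6.png

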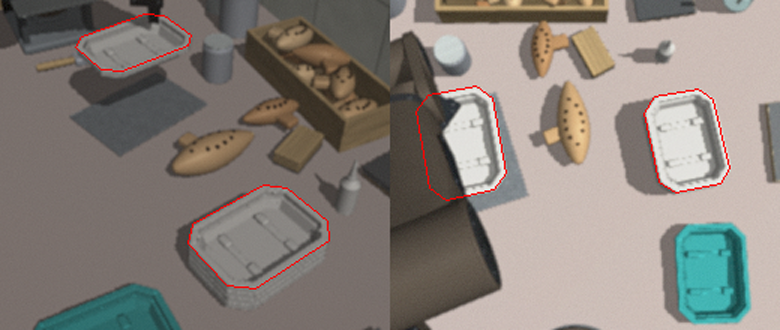

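The held tray's outline at (130,45) matches the level prediction over the mat. The remaining stack at (258,235) fits its original outline, and the bystanders haven't moved. I'll let it settle, then hand in.

move_arm:
  plan:
    - [[0, 0, 0], [0, 0, 0], -1]
    - [[0, 0, 0], [0, 0, 0], -1]
    - [[0, 0, 0], [0, 0, 0], -1]
    - [[0, 0, 0], [0, 0, 0], -1]

```text
t: 11.8
eef_pos: [594.0, 307.2, 174.7]
tcp_rot: [3.141, 0.0, 2.546]
ft_force: [0.1, 0.2, -0.7]
opening: 0.118
grip_force: 30.0
```

```bash
python3 -c "
from cell import env
print(env.job_done())"
```

```text
the job is handed in; nothing more can be done
None
```

I peeled the top tray off by one corner and handed in with it held level, open side up, about 15 cm above the mat's centre; the rest of the stack and the bystanders looked unmoved in the last pictures, but no verdict came back.

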